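Put away a delivery on the pantry shelf, new stock behind old

TASK

Put the four newly delivered goods away on the low wire shelf: the new jar close behind the jar that already stands there, the new carton close behind and square with the standing carton (a finger's width of air or less between the two of a kind), the new flat tin squarely on top of the standing flat tin, and the slim tin, which has no fellow, into the empty place in the front row, in line with the row and midway between its two neighbours. Everything ends upright and let go; set the goods down rather than drop them, and do not shift the three goods already on the shelf, the big jar or the big can.

Things in the scene. Friction and masses are not known exactly. Their poses are not given: they have to be found in the camera images.
- shelf: fixed low wire shelf, grey liner, 4 tickets on its front edge. Deck 260 mm deep (x, to the back) by 420 wide (y), 50 mm above the counter; corner posts to 58 mm. Origin on the counter under the deck's centre. Turned up to 9 deg. Front row: four places 105 mm apart, centres at x -80, y -157, -52, 52, 157 mm (+-3); y -52 is empty, the others hold the standing goods in any order. Deck behind the row is free
- shelf_jar: glass jar with red contents, paper label and white screw lid standing in the front row of the shelf, 62 mm diameter, 85 mm tall. Origin at the centre of its underside, z up; its x axis points to the back of the shelf. Must stay where it is
- shelf_carton: small board carton standing in the front row of the shelf, 40 mm deep (its x, towards the back of the shelf) by 60 mm wide (its y), 85 mm tall. Origin at the centre of its underside, z up. Must stay where it is
- shelf_flat_tin: flat round food tin with a ring-pull end standing in the front row of the shelf, 66 mm diameter, 40 mm tall. Origin at the centre of its underside, z up. Must stay where it is
- new_jar: new jar, the same as the standing one (62 mm diameter, 85 mm tall, about 320 g), standing loose on the counter at the shelf's right. Origin at the centre of its underside, z up
- new_carton: new carton, the same as the standing one (40 mm along its x, 60 mm along its y, 85 mm tall, about 120 g; front and back look alike, either may face forward), standing loose on the counter at the shelf's right, turned any way. Origin at the centre of its underside, z up
- new_flat_tin: new flat tin, the same as the standing one (66 mm diameter, 40 mm tall, about 140 g), standing loose on the counter at the shelf's right. Origin at the centre of its underside, z up
- slim_tin: slim tall tin, the only one of its kind, plain steel end, 52 mm diameter, 87 mm tall, about 200 g, standing loose on the counter at the shelf's right. Origin at the centre of its underside, z up
- big_jar: bystander: large glass jar with a white lid on the counter, to the right of the delivered goods, 104 mm diameter, 150 mm tall. Origin at the centre of its underside. Leave alone
- catering_can: bystander: big catering food can on the counter, to the left of the shelf, 100 mm diameter, 115 mm tall. Origin at the centre of its underside. Leave alone

How it is judged (in metres and radians):
At the end, for the whole second after the job is handed in: New jar and carton upright behind their fellows: air <= 32 mm, sideways <= 14 mm, carton square within 10 deg. New flat tin on its fellow, centres within 10 mm. Slim tin upright within 15 mm of the empty place. Old goods within 12 mm of where they stood. All at rest (x of new_jar in the frame of shelf_jar between 0.06 and 0.094 m and y of new_jar in the frame of shelf_jar between -0.014 and 0.014 m and z of new_jar in the frame of shelf_jar between -0.006 and 0.006 m and angle between each of new_jar, new_carton, new_flat_tin, slim_tin, shelf_jar, shelf_carton, shelf_flat_tin's own z axis and vertical below 0.1 rad and x of new_carton in the frame of shelf_carton between 0.038 and 0.072 m and y of new_carton in the frame of shelf_carton between -0.014 and 0.014 m and z of new_carton in the frame of shelf_carton between -0.006 and 0.006 m and angle between the x axis of new_carton and the x axis of shelf_carton, either way round below 0.18 rad and horizontal distance between new_flat_tin and shelf_flat_tin below 0.01 m and z of new_flat_tin in the frame of shelf_flat_tin between 0.036 and 0.044 m and x of slim_tin in the frame of shelf between -0.095 and -0.065 m and y of slim_tin in the frame of shelf between -0.0675 and -0.0375 m and z of slim_tin in the frame of shelf between 0.045 and 0.055 m and distance of each of shelf_jar, shelf_carton, shelf_flat_tin from where it was at the start of the episode below 0.012 m and linear speed of each of new_jar, new_carton, new_flat_tin, slim_tin, shelf_flat_tin below 0.02 m/s); the robot touches nothing.
It fails at once if one of the goods already on the shelf is shifted by more than 20 mm (distance of any of shelf_jar, shelf_carton, shelf_flat_tin from where it was at the start of the episode above 0.02 m).
It fails at once if the big jar or the big can is moved by more than 20 mm (distance of any of big_jar, catering_can from where it was at the start of the episode above 0.02 m).
It fails at once if a delivered thing is dropped (falls freely faster than 0.8 m/s, some 30 mm) ((linear speed of new_jar above 0.8 m/s and contact force between the fingers and new_jar below 0.05 N) or (linear speed of new_carton above 0.8 m/s and contact force between the fingers and new_carton below 0.05 N) or (linear speed of new_flat_tin above 0.8 m/s and contact force between the fingers and new_flat_tin below 0.05 N) or (linear speed of slim_tin above 0.8 m/s and contact force between the fingers and slim_tin below 0.05 N)).
It also fails if it takes over 112 s, if anything falls off the work surface, if the arm or the gripper's body presses on something with over 40 N, if the wrist force passes 120 N, or if a joint passes its speed limit or range.

ROBOT

A 6-joint arm with a two-finger parallel gripper is mounted at the origin on the work surface. World frame = base frame: x ahead of the robot, y to its left, z up, the work surface at z = 0. Lengths are in m, angles in degrees, forces in N, time in s.
With the tool pointing down it reaches from about 0.325 to 0.775 m from the base axis. Payload 5.5 kg.
Tool frame: the origin (TCP) lies midway between the tips of the shut fingers; the grasp point (between the pads) lies arm.grip_point_offset behind it (arm.grip_point_offset is the distance from the TCP to the grasp point, in m); z points along the fingers, y is the line along which they close (so a half turn about z gives the same grasp; the last joint's range is limited). The gripper opens to 88 mm and grips with 3 to 60 N. Pads are 20 mm wide; open, the fingers measure 115 mm over their backs; the gripper's body (75 mm by 178 mm) begins 61 mm behind the grasp point.
Start: joints at [-79.91, 5.22, 70.514, -0, 104.267, -3.249], TCP at [0.138, -0.584, 0.223] pointing down, gripper open.
Joint ranges: [-164.24, 164.24], [-49.07, 125.15], [9.68, 141.18], [-86.29, 266.29], [3.28, 154.24], [-151.56, 151.56]. Speed limits (degrees/s): [147.25, 147.25, 172.46, 180, 180, 180].

INTERFACE

Orientations are given as [roll, pitch, yaw] about the fixed x, y, z axes, in that order (R = Rz(yaw) Ry(pitch) Rx(roll)).
In Python, from station import arm gives the robot as it stands.
- The arm moves only by the tool arm_command, never from a script. Its arguments are lists of equal length, an entry for each row: "rot": the turn, a rotation vector about the tool's x, y, z in rad, a list of three; "delta_pos": the shift along the tool's x, y, z in mm, a list of three; "grip": the finger opening in mm, from 0 to 87.8. In form: {"rot": [[ax, ay, az], ...], "delta_pos": [[dx, dy, dz], ...], "grip": [grip, ...]}. A call has exactly 8 rows; each row is the pose to reach, as a shift and turn from the pose commanded when the call began, along the tool's axes at that moment; what a row does not reach only later rows make up. A row lasts 1/12 s, in which the tool goes at most 41.7 mm and 7.16 degrees, less where a joint would pass 70% of its speed; a pose out of reach is approached as far as the arm can. A call with a gripper value outside its range is refused whole. The fingers move at their own pace and stop on an object; "newtons" is the grip in N (left out, the last holds). Time passes only in rows, so rows that repeat a pose let the fingers close, or fill a call up. It gives the time, the measured TCP pose, the force, the opening and the grip force at its end, in the units of the state.
- arm.get_obs(): the state, without advancing time (a new reading comes with each control period).
- arm.snapshot(name): name is "side" or "top"; returns (picture, depth): 384x512x3 uint8, red, green, blue; 384x512 float32, m along the optical axis (not along the pixel's ray), 0 where there is no reading.
- arm.camera_params(name): a dict with "K" (3x3 intrinsics, pixels), "cam_to_world" (4x4, takes a point from camera to world coordinates). Camera axes: x right, y down, z forward; pixel columns grow to the right and rows downward; lengths in m; the calibration is good to about 2 mm. A picture is of the moment at which its call begins. camera_params takes no time and is no camera call.
- arm.finish_job(): hands the job in; it is judged then, once.
The state is a dict: "clock": time; "joint_pos": joint angles; "joint_vel": joint speeds; "effort": joint torques, N m; "tcp_pos": TCP position; "ee_rot": TCP orientation; "force": force on the tool from outside, world axes, zero at the start; "ft_torque": the same for the moment, N m; "opening": finger opening in m; "grasp_force": force on a finger pad.
Only numpy, scipy, OpenCV 4.12 (cv2) and the standard library are available. Lean on these libraries where they do the work, as an engineer would, in place of code of your own. Each camera call takes 0.05 s, during which the arm holds its last target. There are 200 camera calls.

## Working session

There is one attempt and no reset: what is moved stays moved. The work goes in short steps, Python scripts to look and compute and a tool call to move; the robot and the scene stay as the last step left them, time stands still between calls to the robot, and variables do not carry over. Pictures are saved under pics/ and viewed, at most 14 in all, crops included, and the job is handed in when it is done.

Besides the shell and the picture viewer there is one more tool, called after "Request:" as name(argument=value, ...) on one line, values as JSON. arm_command: Moves the arm, as the interface text tells. Its arguments: {"type":"object","properties":{"rot":{"type":"array"},"delta_pos":{"type":"array"},"grip":{"type":"array"},"newtons":{"type":"number"}},"required":["rot","delta_pos","grip"]}

```bash
ls; mkdir -p pics; python3 - <<'E'
from station import arm
import numpy as np, cv2
print(arm.get_obs(), arm.grip_point_offset)
for n in("side","top"):
    im,d=arm.snapshot(n); p=arm.camera_params(n)
    cv2.imwrite(f"pics/{n}0.png",im[:,:,::-1]); np.savez(f"{n}0.npz",im=im,d=d,K=p["K"],T=p["cam_to_world"])
    print(n,p["K"],p["cam_to_world"])
E
```

```text
pics
{'clock': 0.0, 'joint_pos': array([-7.99107388e+01,  5.26267420e+00,  7.05820562e+01,  1.83593730e-03,
        1.04266248e+02, -3.24802050e+00]), 'joint_vel': array([-0.02952121, -0.05978797,  0.08348934, -0.07589748,  0.0534646 ,
       -0.13727625]), 'effort': array([ 1.98235748e-04, -4.46449363e+01, -4.06439030e+01,  6.99542183e-02,
        2.95665627e-02, -1.51773061e-04]), 'tcp_pos': array([ 0.13837313, -0.58352092,  0.22150968]), 'ee_rot': array([-1.79889301e+02, -8.06516175e-03,  1.33377246e+01]), 'force': array([-0.07032732, -0.27413838, -0.13743394]), 'ft_torque': array([ 0.01787719,  0.06604151, -0.00070086]), 'grasp_force': 0.0, 'opening': 0.08770423172677203} 0.0187
side [[414.49032291   0.         253.6675217 ]
 [  0.         414.49032291 191.4585014 ]
 [  0.           0.           1.        ]] [[ 0.84890966  0.27973588 -0.448442    1.24541081]
 [ 0.52830989 -0.47402653  0.70440578 -1.16895501]
 [-0.01552583 -0.83489322 -0.55019293  0.98815564]
 [ 0.          0.          0.          1.        ]]
top [[440.93281707   0.         245.82661184]
 [  0.         440.93281707 198.06271716]
 [  0.           0.           1.        ]] [[ 2.79539473e-02 -9.82420610e-01  1.84576061e-01  2.09819482e-01]
 [-9.99592054e-01 -2.85546796e-02 -5.96838603e-04 -1.83351342e-02]
 [ 5.85685683e-03 -1.84484080e-01 -9.82818051e-01  1.72741911e+00]
 [ 0.00000000e+00  0.00000000e+00  0.00000000e+00  1.00000000e+00]]
```

View pics/side0.png

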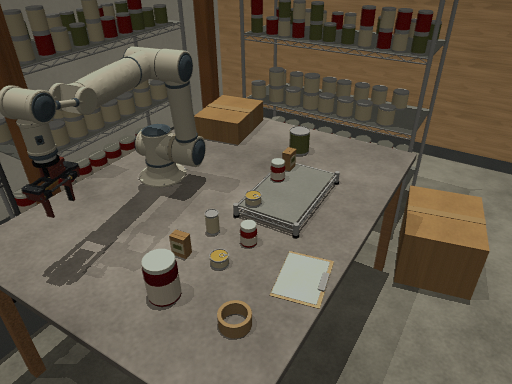

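View pics/top0.png

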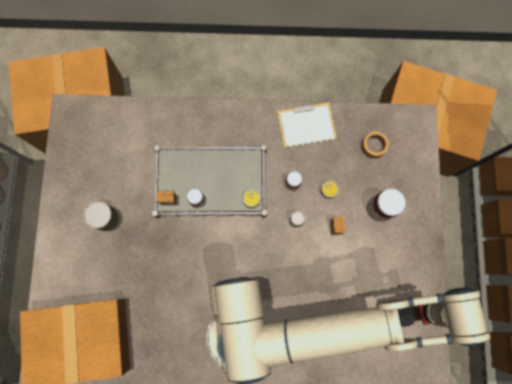

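The side view shows the shelf (deck around 290,195) with carton (289,159), jar (278,170) and flat tin (253,198) in the front row. On the counter are the slim tin (212,222), carton (180,244), jar (248,234) and flat tin (219,260). The top view shows the same: carton (166,197), jar (195,197) and flat tin (252,199) on the shelf. The new goods are the jar (294,179), flat tin (330,189), slim tin (297,218) and carton (338,226).

```bash
cat > h.py <<'E'
import numpy as np, cv2
from station import arm
def world(d,K,T):
    v,u=np.indices(d.shape)
    P=np.stack([(u-K[0,2])/K[0,0]*d,(v-K[1,2])/K[1,1]*d,d],-1)
    return P@T[:3,:3].T+T[:3,3]
def ray(uv,z,K,T):
    uv=np.atleast_2d(np.float64(uv)); r=np.c_[(uv-[K[0,2],K[1,2]])/[K[0,0],K[1,1]],np.ones(len(uv))]@T[:3,:3].T
    return (T[:3,3]+r*((z-T[2,3])/r[:,2])[:,None])
def blobs(mask,minarea=20):
    n,l,s,c=cv2.connectedComponentsWithStats(mask.astype(np.uint8))
    return [(c[i],s[i],l==i) for i in range(1,n) if s[i][4]>=minarea]
def take(n):
    im,d=arm.snapshot(n); p=arm.camera_params(n); return im,d,p["K"],p["cam_to_world"]
def load(n):
    f=np.load(n); return f["im"],f["d"],f["K"],f["T"]
E
python3 - <<'E'
from h import *
for n in("top","side"):
    im,d,K,T=load(n+"0.npz"); W=world(d,K,T)
    m=(W[...,2]>.03)&(W[...,2]<.2)&(d>0)&(W[...,0]>.26)&(W[...,0]<.8)&(abs(W[...,1])<.65)
    print(n, 'table z',np.median(W[...,2][(abs(W[...,0]-.45)<.03)&(abs(W[...,1]+.1)<.1)]))
    for c,s,l in blobs(m):
        z=W[...,2][l]; zt=np.percentile(z,95); t=l&(W[...,2]>zt-.008)
        v,u=np.nonzero(t); R=ray(np.c_[u,v],zt,K,T)
        print(np.round(c),s[4],'ztop %.3f'%zt, 'n',t.sum(),'c',R.mean(0).round(4)[:2],'ext',np.ptp(R,axis=0).round(3)[:2],'rgb',im[t].mean(0).round())
E
python3 - <<'E'
import cv2
im=cv2.imread('pics/top0.png'); cv2.imwrite('pics/c0.png',cv2.resize(im[130:250,140:360],None,fx=3.6,fy=3.6,interpolation=cv2.INTER_CUBIC))
E
```

```text
top table z 0.0013860714742525149
[375. 145.] 245 ztop 0.054 n 121 c [ 0.7551 -0.5275] ext [0.088 0.099] rgb [180. 136.  83.]
[209. 181.] 6996 ztop 0.128 n 382 c [0.5086 0.2269] ext [0.057 0.164] rgb [189. 165. 139.]
[293. 181.] 228 ztop 0.091 n 107 c [ 0.5974 -0.2006] ext [0.051 0.05 ] rgb [205. 208. 209.]
[329. 189.] 218 ztop 0.044 n 131 c [ 0.5709 -0.3437] ext [0.064 0.063] rgb [196. 173.  88.]
[386. 205.] 869 ztop 0.155 n 446 c [ 0.5046 -0.5466] ext [0.096 0.095] rgb [210. 215. 214.]
[ 99. 216.] 743 ztop 0.118 n 401 c [0.4343 0.5282] ext [0.097 0.1  ] rgb [199. 190. 180.]
[296. 219.] 171 ztop 0.089 n 100 c [ 0.4461 -0.2141] ext [0.046 0.049] rgb [200. 192. 182.]
[337. 226.] 228 ztop 0.091 n 112 c [ 0.4259 -0.3686] ext [0.061 0.041] rgb [183. 130.  72.]
side table z 0.0019228361271015904
[288. 185.] 4495 ztop 0.118 n 410 c [0.4863 0.3264] ext [0.155 0.446] rgb [119. 108.  93.]
[211. 219.] 258 ztop 0.088 n 111 c [ 0.4534 -0.2184] ext [0.057 0.055] rgb [129. 126. 119.]
[248. 231.] 331 ztop 0.087 n 137 c [ 0.6054 -0.2068] ext [0.058 0.06 ] rgb [161. 165. 152.]
[180. 241.] 384 ztop 0.087 n 154 c [ 0.4341 -0.3751] ext [0.066 0.048] rgb [134. 104.  65.]
[160. 274.] 1620 ztop 0.152 n 624 c [ 0.5144 -0.5542] ext [0.101 0.101] rgb [166. 171. 158.]
[219. 256.] 239 ztop 0.042 n 220 c [ 0.5789 -0.3503] ext [0.067 0.071] rgb [148. 130.  81.]
[231. 314.] 447 ztop 0.051 n 309 c [ 0.757  -0.5345] ext [0.086 0.101] rgb [141. 115.  78.]
```

View pics/c0.png

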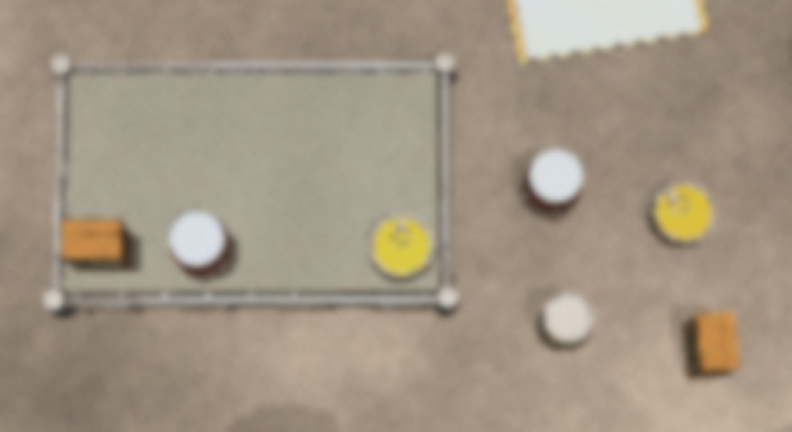

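The enlarged top crop shows the shelf posts at about (60,65), (445,62), (53,299) and (447,297) crop pixels. The carton, jar and flat tin stand in the row, with the third place empty. Next come precise outlines from both views.

```bash
cat >> h.py <<'E'
def edge(im,seed,rad,kind,S=6):
    """sub-pixel outline (full-frame pixels) of the coloured top around seed"""
    u,v=seed; x0,y0=int(u-rad),int(v-rad); c=im[y0:y0+2*rad,x0:x0+2*rad]
    c=cv2.resize(c,None,fx=S,fy=S,interpolation=cv2.INTER_CUBIC); hsv=cv2.cvtColor(c,cv2.COLOR_RGB2HSV).astype(int)
    H,Sa,V=hsv[...,0],hsv[...,1],hsv[...,2]
    g={'white':V-Sa,'yellow':Sa,'steel':V-Sa,'orange':V*(H<22)*(Sa>90)}[kind].clip(0,255).astype(np.uint8)
    t,m=cv2.threshold(cv2.GaussianBlur(g,(5,5),0),0,255,cv2.THRESH_OTSU)
    n,l,s,ce=cv2.connectedComponentsWithStats(m)
    k=l[rad*S,rad*S] or 1+np.argmax(s[1:,4])
    cs,_=cv2.findContours((l==k).astype(np.uint8),cv2.RETR_EXTERNAL,cv2.CHAIN_APPROX_NONE)
    p=cv2.convexHull(max(cs,key=cv2.contourArea))[:,0].astype(float)
    return (p+.5)/S-.5+[x0,y0]
def top(im,K,T,seed,rad,kind,z):
    P=ray(edge(im,seed,rad,kind),z,K,T)[:,:2].astype(np.float32)
    (cx,cy),(w,h),a=cv2.minAreaRect(P*1000)
    mo=cv2.moments(P*1000); cc=np.array([mo['m10'],mo['m01']])/mo['m00']
    return cc.round(1),np.round([w,h,a],1)
E
python3 - <<'E'
from h import *
S={'sjar':('white',.135,(195,196),(278,162)),'scar':('orange',.135,(166,197),(289,153)),'stin':('yellow',.09,(252,199),(253,196)),
'njar':('white',.085,(294,179),(248,227)),'ncar':('orange',.085,(338,226),(181,236)),'ntin':('yellow',.04,(330,189),(219,257)),'slim':('steel',.087,(297,218),(212,214)),
'big':('white',.15,(391,203),(160,260))}
for i,n in enumerate(("top","side")):
    im,d,K,T=load(n+"0.npz")
    for k,(kind,z,*s) in S.items():
        print(n,k,*top(im,K,T,s[i],26 if k=='big' else 14,kind,z))
    if i==0:
        L=cv2.resize(im[140:225,145:275],None,fx=6,fy=6,interpolation=cv2.INTER_CUBIC)
        cor=[]
        for u,v in((60,65),(445,62),(53,299),(447,297)):
            u,v=u/3.6+140,v/3.6+130; x0,y0=int(u)-5,int(v)-5
            g=im[y0:y0+11,x0:x0+11].min(-1).astype(float); w=(g-np.percentile(g,75)).clip(0); yy,xx=np.indices(w.shape)
            p=(x0+(w*xx).sum()/w.sum(),y0+(w*yy).sum()/w.sum()); cor.append(ray(p,.058,K,T)[0,:2]*1000); print(np.round(p,2),cor[-1].round(1))
        c=np.array(cor); print('centre',c.mean(0),'back',c[1]-c[0],'front',c[3]-c[2],'sides',c[0]-c[2],c[1]-c[3])
E
```

```text
top sjar [513.4 171.6] [55.7 55.8 46.8]
top scar [506.4 276.7] [46.1 64.   1.7]
top stin [517.9 -39.1] [59.6 58.6  1.7]
top njar [ 602.  -202.2] [57.1 57.3 33.7]
top ncar [ 426.9 -370. ] [66.7 47.   6.2]
top ntin [ 573.3 -345.6] [59.4 59.7 61. ]
top slim [ 449.5 -216. ] [48.4 49.  30.2]
top big [ 509.  -551.1] [99.  99.2 87.8]
[156.38 147.31] [716.1 337.9]
[262.82 146.9 ] [730.3 -80.5]
[154.23 212.44] [457.2 329.2]
[264.03 211.89] [471.5 -90.6]
centre [593.78134404 124.01505585] back [  14.13877701 -418.43148634] front [  14.27652091 -419.78695683] sides [258.88020858   8.70517753] [258.74246467  10.06064801]
side sjar [488.5 180.7] [100.  239.2  30.2]
side scar [530.3 237.2] [ 59.1 181.8  21.3]
side stin [520.8 -38.4] [58.3 56.4 89.5]
side njar [ 613.8 -228.2] [ 97.9 127.2  34.2]
side ncar [ 430.5 -371.5] [60.6 42.7  6. ]
side ntin [ 576.3 -345.9] [57.4 57.  69.2]
side slim [ 452.  -214.2] [107.1 180.8  35.2]
side big [ 506.8 -547.6] [149.2 267.9  45.5]
```

Request:
arm_command(rot=[[0,0,0.03],[0,0,0.06],[0,0,0.09],[0,0,0.12],[0,0,0.15],[0,0,0.18],[0,0,0.198],[0,0,0.198]], delta_pos=[[15,-11,0],[45,-33,0],[77,-57,0],[109,-80,0],[141,-104,0],[173,-127,0],[204,-150,0],[235,-173,0]], grip=[87.8,87.8,87.8,87.8,87.8,87.8,87.8,87.8], newtons=20)

```text
clock: 0.77
tcp_pos: [0.3279, -0.3595, 0.2223]
ee_rot: [-180.0, 0.0, 1.9]
force: [-0.4, -1.5, -0.2]
opening: 0.0875
grasp_force: 0.0
```

Request:
arm_command(rot=[[0,0,0],[0,0,0],[0,0,0],[0,0,0],[0,0,0],[0,0,0],[0,0,0],[0,0,0]], delta_pos=[[21,-23,5],[43,-47,15],[65,-71,32],[87,-95,50],[106,-116,67],[120,-131,80],[129,-141,90],[129,-141,93]], grip=[87.8,87.8,87.8,87.8,87.8,87.8,87.8,87.8])

```text
clock: 1.43
tcp_pos: [0.4514, -0.2133, 0.1269]
ee_rot: [-179.8, 0.2, 2.2]
force: [0.1, -0.6, -0.2]
opening: 0.0876
grasp_force: 0.0
```

```bash
python3 - <<'E'
from h import *
print({k:np.round(v,3) for k,v in arm.get_obs().items() if k in('tcp_pos','ee_rot')})
ims=[take(n)[0] for n in("side","top")]
a=cv2.resize(ims[0][170:280,150:300],(600,440),interpolation=cv2.INTER_CUBIC)
cv2.imwrite('pics/s1.png',a[:,:,::-1])
E
```

```text
{'tcp_pos': array([ 0.451, -0.213,  0.127]), 'ee_rot': array([-1.79835e+02,  1.77000e-01,  2.18100e+00])}
```

View pics/s1.png

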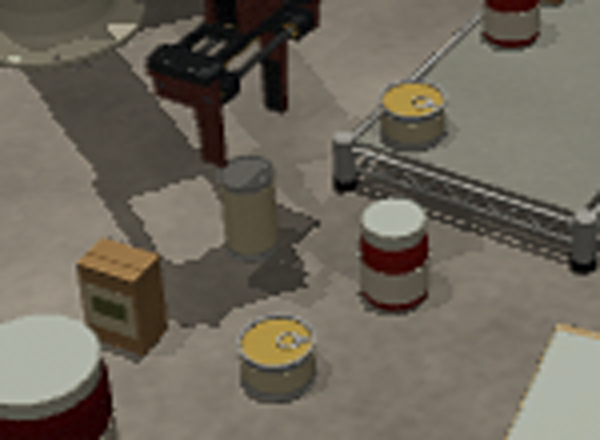

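The gripper sits centred above the slim tin (tin top at 247,170 in the crop, fingers at 213,140 and 275,95), clear all round. Next I descend and grip.

Request:
arm_command(rot=[[0,0,0],[0,0,0],[0,0,0],[0,0,0],[0,0,0],[0,0,0],[0,0,0],[0,0,0]], delta_pos=[[0,2,10],[0,2,28],[0,2,46],[0,2,64],[0,2,80],[0,2,90],[0,2,93],[0,2,93]], grip=[87.8,87.8,87.8,87.8,87.8,87.8,87.8,70])

```text
clock: 2.2
tcp_pos: [0.4506, -0.2184, 0.0362]
ee_rot: [-180.0, 0.1, 1.9]
force: [0.8, 0.2, -0.3]
opening: 0.0845
grasp_force: 0.0
```

Request:
arm_command(rot=[[0,0,0],[0,0,0],[0,0,0],[0,0,0],[0,0,0],[0,0,0],[0,0,0],[0,0,0]], delta_pos=[[0,0,0],[0,0,0],[0,0,0],[0,0,0],[0,0,0],[0,0,0],[0,0,0],[0,0,0]], grip=[62,56,50,44,44,44,44,44], newtons=20)

```text
clock: 2.87
tcp_pos: [0.4516, -0.2177, 0.0373]
ee_rot: [180.0, -0.1, 2.0]
force: [-0.6, 2.3, 4.8]
opening: 0.0516
grasp_force: 20.0
```

Request:
arm_command(rot=[[0,0,0],[0,0,0],[0,0,0],[0,0,0],[0,0,0],[0,0,0],[0,0,0],[0,0,0]], delta_pos=[[0,0,-8],[0,0,-25],[0,0,-45],[0,0,-65],[0,0,-85],[2,-8,-102],[7,-25,-115],[13,-50,-120]], grip=[44,44,44,44,44,44,44,44])

```text
clock: 3.53
tcp_pos: [0.4628, -0.1687, 0.1587]
ee_rot: [179.9, -0.1, 1.8]
force: [0.1, 0.3, -2.8]
opening: 0.0515
grasp_force: 20.0
```

Request:
arm_command(rot=[[0,0,0],[0,0,0],[0,0,0],[0,0,0],[0,0,0],[0,0,0],[0,0,0],[0,0,0]], delta_pos=[[8,-30,0],[17,-64,0],[27,-99,0],[36,-134,0],[46,-168,0],[54,-199,0],[60,-222,0],[63,-232,0]], grip=[44,44,44,44,44,44,44,44])

```text
clock: 4.2
tcp_pos: [0.5172, 0.0694, 0.1559]
ee_rot: [-180.0, 0.1, 2.2]
force: [0.5, 0.9, -2.7]
opening: 0.0518
grasp_force: 20.0
```

Request:
arm_command(rot=[[0,0,0],[0,0,0],[0,0,0],[0,0,0],[0,0,0],[0,0,0],[0,0,0],[0,0,0]], delta_pos=[[0,0,8],[0,0,20],[0,0,34],[0,0,47],[0,0,57],[0,0,63],[0,0,66],[0,0,66]], grip=[44,44,44,44,44,44,44,44])

```text
clock: 4.87
tcp_pos: [0.517, 0.0661, 0.0898]
ee_rot: [180.0, 0.1, 2.0]
force: [-0.3, -0.4, -1.3]
opening: 0.0515
grasp_force: 20.0
```

```bash
python3 - <<'E'
from h import *
im=take("side")[0]
cv2.imwrite('pics/s2.png',cv2.resize(im[120:240,210:360],(750,600),interpolation=cv2.INTER_CUBIC)[:,:,::-1])
print(np.round(arm.get_obs()['tcp_pos'],4))
E
```

```text
[0.5174 0.0662 0.0906]
```

View pics/s2.png

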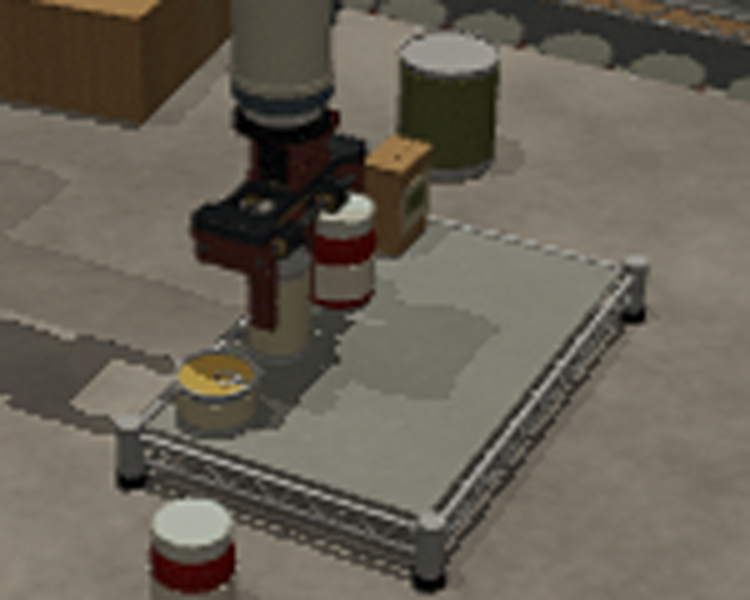

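The slim tin is in the gap between the flat tin (217,395) and the jar (345,250), just above the liner. I lower the last 4 mm, release, and rise.

Request:
arm_command(rot=[[0,0,0],[0,0,0],[0,0,0],[0,0,0],[0,0,0],[0,0,0],[0,0,0],[0,0,0]], delta_pos=[[0,0,1],[0,0,2],[0,0,3],[0,0,4],[0,0,4],[0,0,4],[0,0,4],[0,0,4]], grip=[44,44,44,44,44,56,64,72])

```text
clock: 5.58
tcp_pos: [0.5176, 0.0666, 0.087]
ee_rot: [-180.0, -0.0, 2.0]
force: [0.8, -0.2, 0.1]
opening: 0.0662
grasp_force: 0.0
```

Request:
arm_command(rot=[[0,0,0],[0,0,0],[0,0,0],[0,0,0],[0,0,0],[0,0,0],[0,0,0],[0,0,0]], delta_pos=[[0,0,0],[0,0,0],[0,0,-8],[0,0,-26],[0,0,-50],[0,0,-75],[0,0,-98],[0,0,-115]], grip=[76,76,76,76,76,76,76,76])

```text
clock: 6.25
tcp_pos: [0.5178, 0.0666, 0.2049]
ee_rot: [-180.0, -0.2, 2.0]
force: [0.1, 0.4, -0.2]
opening: 0.0761
grasp_force: 0.0
```

Request:
arm_command(rot=[[0,0,0],[0,0,0],[0,0,0],[0,0,0],[0,0,0],[0,0,0],[0,0,0],[0,0,0]], delta_pos=[[6,20,0],[16,58,0],[28,98,0],[39,138,0],[50,178,0],[61,216,5],[71,250,15],[77,272,35]], grip=[87.8,87.8,87.8,87.8,87.8,87.8,87.8,87.8])

```text
clock: 6.92
tcp_pos: [0.6052, -0.2066, 0.1693]
ee_rot: [179.8, -0.3, 1.9]
force: [0.7, -0.6, 1.1]
opening: 0.0877
grasp_force: 0.0
```

```bash
python3 - <<'E'
from h import *
im,d,K,T=take("side"); c=im[120:280,180:360].copy()
cv2.imwrite('pics/s3.png',cv2.resize(c,(675,600),interpolation=cv2.INTER_CUBIC)[:,:,::-1])
print(np.round(arm.get_obs()['tcp_pos'],4))
E
```

```text
[ 0.6035 -0.2087  0.1619]
```

View pics/s3.png

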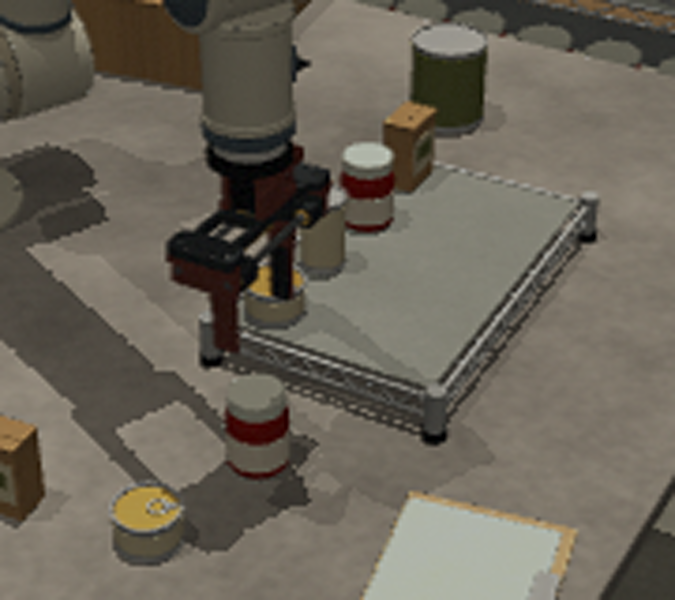

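The slim tin stands upright in the gap (322,240). The gripper is centred over the new jar (lid at 257,395). Descend and grip.

Request:
arm_command(rot=[[0,0,0],[0,0,0],[0,0,0],[0,0,0],[0,0,0],[0,0,0],[0,0,0],[0,0,0]], delta_pos=[[0,0,15],[0,0,40],[0,0,68],[0,0,95],[0,0,116],[0,0,129],[0,0,135],[0,0,136]], grip=[87.8,87.8,87.8,87.8,87.8,87.8,87.8,87.8])

```text
clock: 7.63
tcp_pos: [0.6034, -0.2022, 0.0298]
ee_rot: [-180.0, 0.1, 2.0]
force: [1.3, 0.3, -0.1]
opening: 0.0875
grasp_force: 0.0
```

Request:
arm_command(rot=[[0,0,0],[0,0,0],[0,0,0],[0,0,0],[0,0,0],[0,0,0],[0,0,0],[0,0,0]], delta_pos=[[0,0,0],[0,0,0],[0,0,0],[0,0,0],[0,0,0],[0,0,0],[0,0,0],[0,0,0]], grip=[80,73,66,60,54,54,54,54], newtons=25)

```text
clock: 8.3
tcp_pos: [0.6045, -0.2026, 0.0321]
ee_rot: [180.0, -0.1, 2.0]
force: [-0.9, 0.7, 5.7]
opening: 0.0615
grasp_force: 25.0
```

Request:
arm_command(rot=[[0,0,0],[0,0,0],[0,0,0],[0,0,0],[0,0,0],[0,0,0],[0,0,0],[0,0,0]], delta_pos=[[0,0,-10],[0,0,-30],[0,0,-52],[0,0,-74],[0,-5,-90],[0,-20,-98],[0,-45,-100],[0,-75,-100]], grip=[54,54,54,54,54,54,54,54])

```text
clock: 8.97
tcp_pos: [0.6009, -0.1274, 0.1308]
ee_rot: [180.0, 0.0, 1.9]
force: [0.2, 1.0, -3.4]
opening: 0.0617
grasp_force: 25.0
```

Request:
arm_command(rot=[[0,0,0],[0,0,0],[0,0,0],[0,0,0],[0,0,0],[0,0,0],[0,0,0],[0,0,0]], delta_pos=[[0,-36,0],[0,-75,0],[0,-115,0],[0,-155,0],[0,-195,0],[0,-235,0],[-1,-272,0],[-1,-302,0]], grip=[54,54,54,54,54,54,54,54])

```text
clock: 9.63
tcp_pos: [0.5878, 0.1778, 0.1294]
ee_rot: [-180.0, 0.1, 2.1]
force: [-0.5, -0.9, -3.1]
opening: 0.0616
grasp_force: 25.0
```

Request:
arm_command(rot=[[0,0,0],[0,0,0],[0,0,0],[0,0,0],[0,0,0],[0,0,0],[0,0,0],[0,0,0]], delta_pos=[[0,0,0],[0,0,2],[0,0,9],[0,0,18],[0,0,28],[0,0,37],[0,0,43],[0,0,45]], grip=[54,54,54,54,54,54,54,54])

```text
clock: 10.3
tcp_pos: [0.5889, 0.1733, 0.0832]
ee_rot: [180.0, 0.2, 1.9]
force: [-0.8, -0.7, -2.1]
opening: 0.0617
grasp_force: 25.0
```

```bash
python3 - <<'E'
from h import *
im=take("side")[0]
cv2.imwrite('pics/s4.png',cv2.resize(im[110:230,210:360],(750,600),interpolation=cv2.INTER_CUBIC)[:,:,::-1])
o=arm.get_obs(); print(np.round(o['tcp_pos'],4),o['force'],o['opening'])
E
```

```text
[0.589  0.1735 0.0837] [ 0.03970164  0.22582516 -3.28464263] 0.061576863874573666
```

View pics/s4.png

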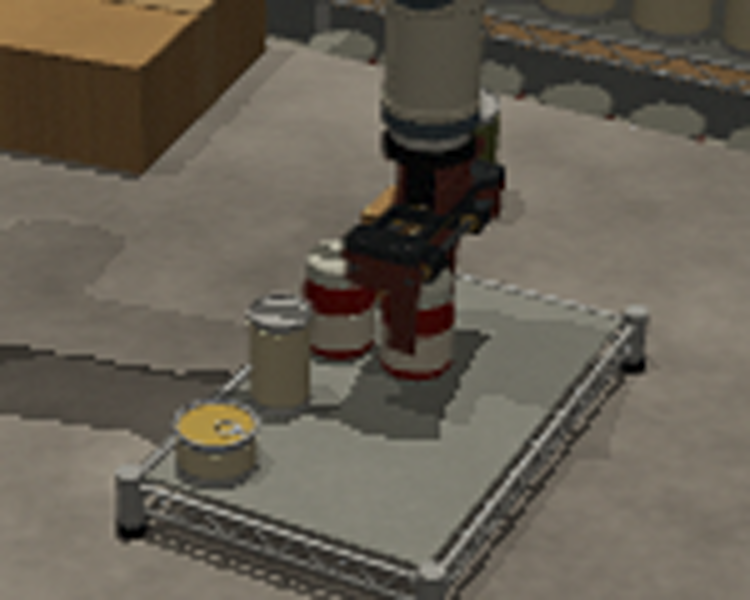

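The new jar (415,320) hangs just above the liner behind the standing jar (340,305). Lower the last 5 mm, release, rise.

Request:
arm_command(rot=[[0,0,0],[0,0,0],[0,0,0],[0,0,0],[0,0,0],[0,0,0],[0,0,0],[0,0,0]], delta_pos=[[0,0,1],[0,0,2],[0,0,3],[0,0,4],[0,0,5],[0,0,5],[0,0,5],[0,0,5]], grip=[54,54,54,54,54,64,72,80])

```text
clock: 11.02
tcp_pos: [0.59, 0.1743, 0.081]
ee_rot: [-180.0, -0.1, 2.0]
force: [0.1, -0.7, 0.5]
opening: 0.0736
grasp_force: 0.0
```

Request:
arm_command(rot=[[0,0,0],[0,0,0],[0,0,0],[0,0,0],[0,0,0],[0,0,0],[0,0,0],[0,0,0]], delta_pos=[[0,0,0],[0,0,0],[0,0,-8],[0,0,-26],[0,0,-50],[0,0,-75],[0,0,-98],[0,0,-120]], grip=[82,82,82,82,82,82,82,82])

```text
clock: 11.68
tcp_pos: [0.5898, 0.1742, 0.2029]
ee_rot: [-180.0, -0.1, 2.0]
force: [0.6, -0.2, 1.4]
opening: 0.082
grasp_force: 0.0
```

Request:
arm_command(rot=[[0,0,0],[0,0,0],[0,0,0],[0,0,0],[0,0,0],[0,0,0],[0,0,0],[0,0,0]], delta_pos=[[-1,20,0],[-4,60,0],[-6,101,0],[-9,142,0],[-11,183,0],[-14,224,0],[-16,265,0],[-19,306,0]], grip=[87.8,87.8,87.8,87.8,87.8,87.8,87.8,87.8])

```text
clock: 12.35
tcp_pos: [0.581, -0.1343, 0.2015]
ee_rot: [180.0, -0.1, 2.0]
force: [1.2, -0.3, 0.7]
opening: 0.088
grasp_force: 0.0
```

Request:
arm_command(rot=[[0,0,0],[0,0,0],[0,0,0],[0,0,0],[0,0,0],[0,0,0],[0,0,0],[0,0,0]], delta_pos=[[-2,41,0],[-5,81,0],[-7,121,0],[-9,157,0],[-11,185,15],[-12,203,38],[-13,212,62],[-13,213,90]], grip=[87.8,87.8,87.8,87.8,87.8,87.8,87.8,87.8])

```text
clock: 13.02
tcp_pos: [0.5756, -0.3486, 0.1112]
ee_rot: [179.9, -0.1, 1.8]
force: [-0.1, 0.6, 0.4]
opening: 0.0877
grasp_force: 0.0
```

```bash
python3 - <<'E'
from h import *
im,d,K,T=take("side")
cv2.imwrite('pics/s5.png',cv2.resize(im[120:290,150:350],(700,595),interpolation=cv2.INTER_CUBIC)[:,:,::-1])
o=arm.get_obs(); print(np.round(o['tcp_pos'],4))
E
```

```text
[ 0.5734 -0.346   0.1029]
```

View pics/s5.png

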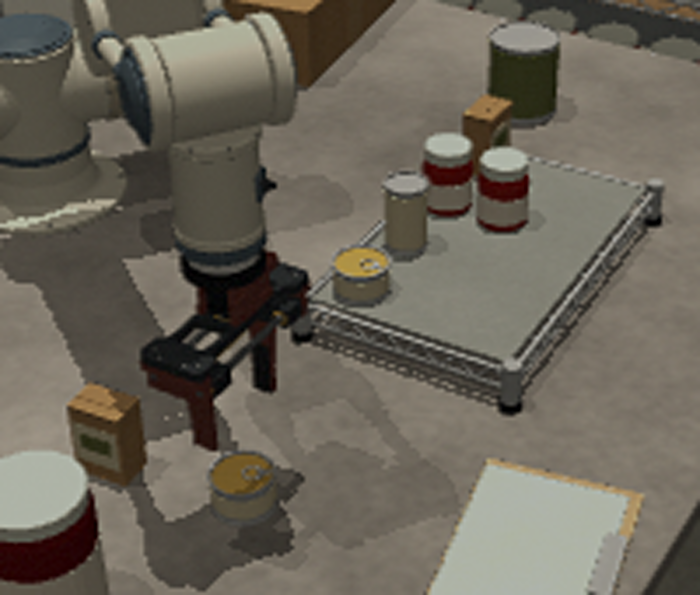

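Both jars stand in file (447,175 and 503,190). The gripper is centred over the flat tin (243,475). Descend and grip.

Request:
arm_command(rot=[[0,0,0],[0,0,0],[0,0,0],[0,0,0],[0,0,0],[0,0,0],[0,0,0],[0,0,0]], delta_pos=[[0,0,15],[0,0,40],[0,0,63],[0,0,81],[0,0,92],[0,0,97],[0,0,100],[0,0,101]], grip=[87.8,87.8,87.8,87.8,87.8,87.8,87.8,87.8])

```text
clock: 13.73
tcp_pos: [0.5763, -0.3458, 0.0107]
ee_rot: [180.0, -0.1, 2.0]
force: [-0.2, 1.4, -0.5]
opening: 0.0878
grasp_force: 0.0
```

Request:
arm_command(rot=[[0,0,0],[0,0,0],[0,0,0],[0,0,0],[0,0,0],[0,0,0],[0,0,0],[0,0,0]], delta_pos=[[0,0,0],[0,0,0],[0,0,0],[0,0,0],[0,0,0],[0,0,0],[0,0,0],[0,0,0]], grip=[80,74,68,62,58,58,58,58], newtons=20)

```text
clock: 14.4
tcp_pos: [0.5762, -0.3459, 0.0106]
ee_rot: [179.9, -0.1, 2.0]
force: [-0.3, -0.2, 5.4]
opening: 0.0651
grasp_force: 20.0
```

Request:
arm_command(rot=[[0,0,0],[0,0,0],[0,0,0],[0,0,0],[0,0,0],[0,0,0],[0,0,0],[0,0,0]], delta_pos=[[0,0,-10],[0,0,-32],[0,0,-60],[0,0,-88],[0,0,-112],[-1,-8,-130],[-4,-25,-138],[-7,-50,-140]], grip=[58,58,58,58,58,58,58,58])

```text
clock: 15.07
tcp_pos: [0.5671, -0.2971, 0.1518]
ee_rot: [179.9, -0.1, 1.9]
force: [-0.5, 1.4, -1.4]
opening: 0.0657
grasp_force: 20.0
```

Request:
arm_command(rot=[[0,0,0],[0,0,0],[0,0,0],[0,0,0],[0,0,0],[0,0,0],[0,0,0],[0,0,0]], delta_pos=[[-5,-33,0],[-10,-70,0],[-16,-108,0],[-21,-146,0],[-27,-184,0],[-32,-217,0],[-36,-243,0],[-38,-259,0]], grip=[58,58,58,58,58,58,58,58])

```text
clock: 15.73
tcp_pos: [0.5189, -0.0355, 0.1494]
ee_rot: [-179.9, 0.1, 2.1]
force: [0.6, 0.0, -1.6]
opening: 0.0657
grasp_force: 20.0
```

Request:
arm_command(rot=[[0,0,0],[0,0,0],[0,0,0],[0,0,0],[0,0,0],[0,0,0],[0,0,0],[0,0,0]], delta_pos=[[0,0,0],[0,0,5],[0,0,13],[0,0,22],[0,0,31],[0,0,37],[0,0,40],[0,0,40]], grip=[58,58,58,58,58,58,58,58])

```text
clock: 16.4
tcp_pos: [0.5194, -0.0387, 0.1081]
ee_rot: [-180.0, 0.1, 2.0]
force: [0.1, 0.0, -1.7]
opening: 0.0658
grasp_force: 20.0
```

```bash
python3 - <<'E'
from h import *
im,d,K,T=take("side")
cv2.imwrite('pics/s6.png',cv2.resize(im[140:230,210:310],(660,594),interpolation=cv2.INTER_CUBIC)[:,:,::-1])
o=arm.get_obs(); print(np.round(o['tcp_pos'],4),o['force'],o['opening'])
E
```

```text
[ 0.5198 -0.0386  0.109 ] [ 0.0463633  -0.26144557 -2.45403731] 0.06622401995990874
```

View pics/s6.png

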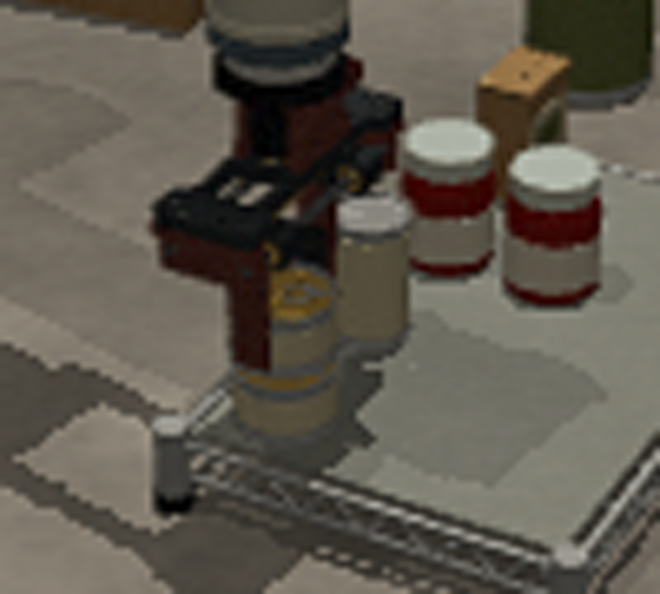

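The tin is about 10 mm above its fellow, right edges at 337 and 343 crop px, so aligned within about 3 mm. Lower and release.

Request:
arm_command(rot=[[0,0,0],[0,0,0],[0,0,0],[0,0,0],[0,0,0],[0,0,0],[0,0,0],[0,0,0]], delta_pos=[[0,0,2],[0,0,4],[0,0,6],[0,0,8],[0,0,9],[0,0,10],[0,0,10],[0,0,10]], grip=[58,58,58,58,58,58,58,58])

```text
clock: 17.12
tcp_pos: [0.5202, -0.0384, 0.1006]
ee_rot: [180.0, -0.1, 2.0]
force: [-1.8, 0.8, 5.0]
opening: 0.0656
grasp_force: 20.0
```

Request:
arm_command(rot=[[0,0,0],[0,0,0],[0,0,0],[0,0,0],[0,0,0],[0,0,0],[0,0,0],[0,0,0]], delta_pos=[[0,0,0],[0,0,0],[0,0,0],[0,0,0],[0,0,0],[0,0,0],[0,0,0],[0,0,0]], grip=[64,67,70,73,77,82,84,84])

```text
clock: 17.78
tcp_pos: [0.52, -0.0384, 0.0995]
ee_rot: [-180.0, 0.0, 2.0]
force: [0.5, 0.1, 1.1]
opening: 0.0837
grasp_force: 0.0
```

Request:
arm_command(rot=[[0,0,0],[0,0,0],[0,0,0],[0,0,0],[0,0,0],[0,0,0],[0,0,0],[0,0,0]], delta_pos=[[0,0,-4],[0,0,-12],[0,0,-25],[0,0,-40],[0,0,-58],[0,0,-76],[0,0,-90],[0,0,-100]], grip=[84,84,84,84,84,84,84,84])

```text
clock: 18.45
tcp_pos: [0.5207, -0.0384, 0.2032]
ee_rot: [180.0, -0.2, 2.0]
force: [0.3, -0.4, 0.4]
opening: 0.0837
grasp_force: 0.0
```

Request:
arm_command(rot=[[0,0,-0.115],[0,0,-0.23],[0,0,-0.345],[0,0,-0.46],[0,0,-0.575],[0,0,-0.69],[0,0,-0.805],[0,0,-0.92]], delta_pos=[[-4,12,0],[-9,30,0],[-15,51,0],[-22,73,0],[-29,96,0],[-36,119,0],[-43,142,0],[-50,165,0]], grip=[87.8,87.8,87.8,87.8,87.8,87.8,87.8,87.8])

```text
clock: 19.12
tcp_pos: [0.4755, -0.2061, 0.2006]
ee_rot: [179.9, -0.0, 55.0]
force: [-0.8, -0.1, 0.8]
opening: 0.0881
grasp_force: 0.0
```

Request:
arm_command(rot=[[0,0,-0.1],[0,0,-0.2],[0,0,-0.3],[0,0,-0.4],[0,0,-0.5],[0,0,-0.6],[0,0,-0.68],[0,0,-0.721]], delta_pos=[[-23,8,0],[-47,17,0],[-72,26,5],[-97,36,15],[-120,44,30],[-141,52,48],[-154,57,62],[-161,59,70]], grip=[87.8,87.8,87.8,87.8,87.8,87.8,87.8,87.8])

```text
clock: 19.78
tcp_pos: [0.4297, -0.372, 0.128]
ee_rot: [-179.9, -0.1, 96.1]
force: [0.3, 0.4, 0.4]
opening: 0.0879
grasp_force: 0.0
```

```bash
python3 - <<'E'
from h import *
im,d,K,T=take("side")
cv2.imwrite('pics/s7.png',cv2.resize(im[130:280,130:330],(800,600),interpolation=cv2.INTER_CUBIC)[:,:,::-1])
o=arm.get_obs(); print(np.round(o['tcp_pos'],4),o['ee_rot'],o['joint_pos'])
E
```

```text
[ 0.4291 -0.372   0.1266] [-1.79808067e+02 -1.49010611e-01  9.61627257e+01] [-4.43221083e+01  6.19542856e-01  8.49874813e+01 -5.34296218e-02
  9.46300522e+01 -5.04892863e+01]
```

View pics/s7.png

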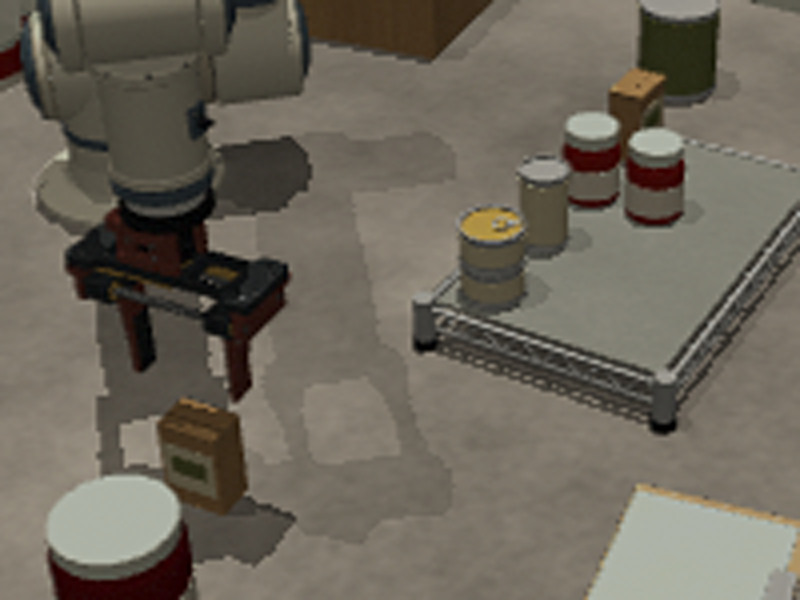

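The flat tins are stacked squarely (490,255) and the gripper straddles the carton's 60 mm width (top at 203,415). Descend and grip.

Request:
arm_command(rot=[[0,0,0],[0,0,0],[0,0,0],[0,0,0],[0,0,0],[0,0,0],[0,0,0],[0,0,0]], delta_pos=[[0,0,12],[0,0,34],[0,0,56],[0,0,75],[0,0,88],[0,0,95],[0,0,98],[0,0,99]], grip=[87.8,87.8,87.8,87.8,87.8,87.8,87.8,87.8])

```text
clock: 20.5
tcp_pos: [0.4313, -0.3704, 0.031]
ee_rot: [180.0, 0.0, 96.0]
force: [0.2, -0.2, 1.2]
opening: 0.088
grasp_force: 0.0
```

Request:
arm_command(rot=[[0,0,0],[0,0,0],[0,0,0],[0,0,0],[0,0,0],[0,0,0],[0,0,0],[0,0,0]], delta_pos=[[0,0,0],[0,0,0],[0,0,0],[0,0,0],[0,0,0],[0,0,0],[0,0,0],[0,0,0]], grip=[80,73,66,60,54,54,54,54], newtons=15)

```text
clock: 21.17
tcp_pos: [0.4311, -0.3709, 0.0313]
ee_rot: [180.0, 0.1, 96.0]
force: [-0.9, 0.4, 3.5]
opening: 0.06
grasp_force: 15.0
```

Request:
arm_command(rot=[[0,0,0],[0,0,0],[0,0,0],[0,0,0],[0,0,0],[0,0,0],[0,0,0],[0,0,0]], delta_pos=[[0,0,-12],[0,0,-38],[0,0,-66],[0,0,-94],[0,0,-120],[0,0,-142],[0,0,-157],[0,0,-165]], grip=[54,54,54,54,54,54,54,54])

```text
clock: 21.83
tcp_pos: [0.4315, -0.3708, 0.1988]
ee_rot: [179.9, 0.1, 96.0]
force: [0.3, -0.7, -0.5]
opening: 0.0599
grasp_force: 15.0
```

Request:
arm_command(rot=[[0,0,-0.03],[0,0,-0.085],[0,0,-0.155],[0,0,-0.225],[0,0,-0.295],[0,0,-0.365],[0,0,-0.435],[0,0,-0.5]], delta_pos=[[13,4,0],[36,11,0],[65,21,0],[95,30,0],[125,39,0],[154,48,0],[184,58,0],[211,66,0]], grip=[54,54,54,54,54,54,54,54])

```text
clock: 22.5
tcp_pos: [0.474, -0.1509, 0.1939]
ee_rot: [-180.0, -0.2, 125.0]
force: [0.3, 0.5, -1.2]
opening: 0.0595
grasp_force: 15.0
```

Request:
arm_command(rot=[[0,0,-0.0625],[0,0,-0.125],[0,0,-0.1875],[0,0,-0.25],[0,0,-0.3125],[0,0,-0.375],[0,0,-0.4375],[0,0,-0.5]], delta_pos=[[19,20,0],[38,40,0],[58,60,0],[77,80,0],[96,100,0],[115,120,0],[134,140,0],[154,160,0]], grip=[54,54,54,54,54,54,54,54])

```text
clock: 23.17
tcp_pos: [0.5175, 0.066, 0.1938]
ee_rot: [-179.9, -0.2, 153.6]
force: [0.6, -0.1, -1.1]
opening: 0.0596
grasp_force: 15.0
```

Request:
arm_command(rot=[[0,0,-0.065],[0,0,-0.135],[0,0,-0.205],[0,0,-0.275],[0,0,-0.345],[0,0,-0.415],[0,0,-0.47],[0,0,-0.501]], delta_pos=[[8,28,0],[16,57,0],[24,87,0],[32,117,0],[40,147,0],[48,177,0],[55,200,0],[58,213,0]], grip=[54,54,54,54,54,54,54,54])

```text
clock: 23.83
tcp_pos: [0.5607, 0.2837, 0.1931]
ee_rot: [-180.0, -0.2, -177.6]
force: [0.4, -0.2, -1.0]
opening: 0.0602
grasp_force: 15.0
```

```bash
python3 - <<'E'
from h import *
im,d,K,T=take("side")
cv2.imwrite('pics/s8.png',cv2.resize(im[90:240,210:360],(600,600),interpolation=cv2.INTER_CUBIC)[:,:,::-1])
o=arm.get_obs(); print(np.round(o['tcp_pos'],4),o['ee_rot'],o['opening'])
E
```

```text
[0.5608 0.2848 0.1928] [ 179.96383738   -0.22983253 -177.47736821] 0.05987997535094285
```

View pics/s8.png

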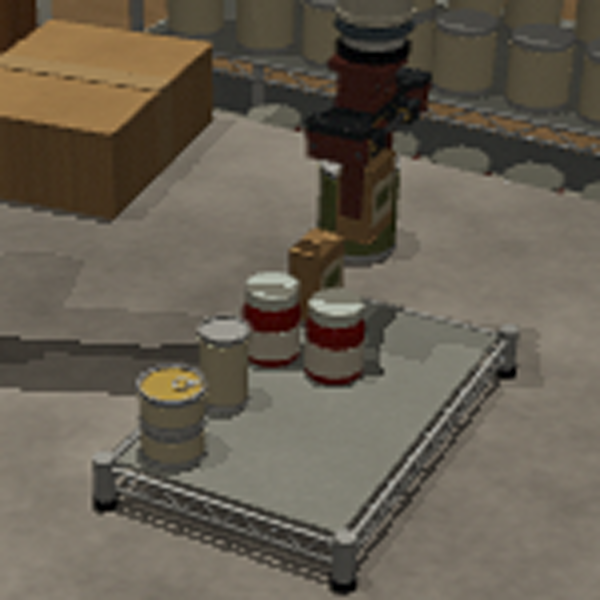

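The carton hangs above and behind the standing carton (318,265), with everything else upright. Descend most of the way and check.

Request:
arm_command(rot=[[0,0,0],[0,0,0],[0,0,0],[0,0,0],[0,0,0],[0,0,0],[0,0,0],[0,0,0]], delta_pos=[[0,0,0],[0,0,0],[0,0,4],[0,0,12],[0,0,24],[0,0,36],[0,0,46],[0,0,52]], grip=[54,54,54,54,54,54,54,54])

```text
clock: 24.55
tcp_pos: [0.5615, 0.2796, 0.1407]
ee_rot: [-179.9, -0.2, -178.0]
force: [-0.7, 0.4, -1.4]
opening: 0.0598
grasp_force: 15.0
```

Request:
arm_command(rot=[[0,0,0],[0,0,0],[0,0,0],[0,0,0],[0,0,0],[0,0,0],[0,0,0],[0,0,0]], delta_pos=[[0,0,6],[0,0,16],[0,0,27],[0,0,38],[0,0,47],[0,0,54],[0,0,57],[0,0,58]], grip=[54,54,54,54,54,54,54,54])

```text
clock: 25.22
tcp_pos: [0.562, 0.2801, 0.0846]
ee_rot: [-180.0, -0.1, -178.0]
force: [-0.1, 0.0, -1.5]
opening: 0.06
grasp_force: 15.0
```

```bash
python3 - <<'E'
from h import *
im,d,K,T=take("side"); t=take("top")[0]
a=cv2.resize(im[120:210,240:340],(450,405),interpolation=cv2.INTER_CUBIC); b=cv2.resize(t[140:220,145:225],(340,405),interpolation=cv2.INTER_CUBIC)
cv2.imwrite('pics/s9.png',np.hstack([a,b])[:,:,::-1])
o=arm.get_obs(); print(np.round(o['tcp_pos'],4),o['ee_rot'],o['opening'])
E
```

```text
[0.5624 0.2803 0.0858] [ 1.79995315e+02  1.35810403e-02 -1.77981663e+02] 0.05985598320126931
```

View pics/s9.png

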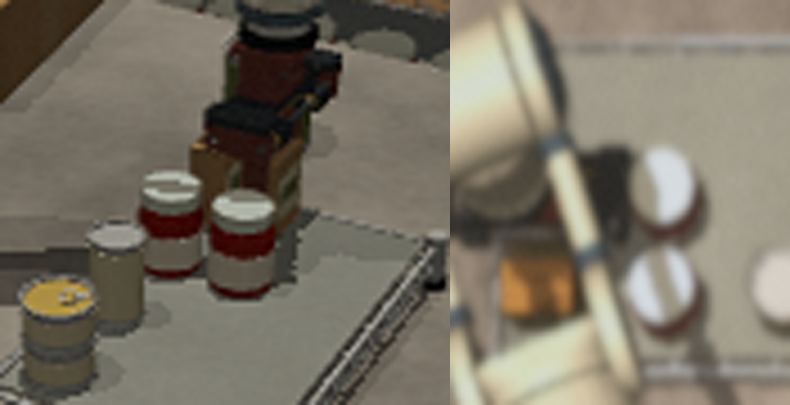

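The carton is about 5 mm above the liner directly behind its fellow (standing one at 210,175, new one at 285,185), with air between them. Lower, release, rise.

Request:
arm_command(rot=[[0,0,0],[0,0,0],[0,0,0],[0,0,0],[0,0,0],[0,0,0],[0,0,0],[0,0,0]], delta_pos=[[0,0,1],[0,0,2],[0,0,3],[0,0,4],[0,0,5],[0,0,5],[0,0,5],[0,0,5]], grip=[54,54,54,54,54,54,62,68])

```text
clock: 25.98
tcp_pos: [0.5624, 0.2803, 0.0807]
ee_rot: [180.0, 0.0, -178.0]
force: [0.2, -0.3, -0.1]
opening: 0.0658
grasp_force: 0.0
```

Request:
arm_command(rot=[[0,0,0],[0,0,0],[0,0,0],[0,0,0],[0,0,0],[0,0,0],[0,0,0],[0,0,0]], delta_pos=[[0,0,0],[0,0,0],[0,0,0],[0,0,-8],[0,0,-26],[0,0,-48],[0,0,-72],[0,0,-96]], grip=[74,76,76,76,76,76,76,76])

```text
clock: 26.65
tcp_pos: [0.5621, 0.2802, 0.1781]
ee_rot: [-180.0, -0.0, -178.0]
force: [0.1, 0.2, 0.7]
opening: 0.076
grasp_force: 0.0
```

Request:
arm_command(rot=[[0,0,0],[0,0,0],[0,0,0],[0,0,0],[0,0,0],[0,0,0],[0,0,0],[0,0,0]], delta_pos=[[0,0,-20],[0,10,-40],[0,-20,-60],[0,-55,-70],[0,-95,-75],[0,-135,-80],[0,-175,-80],[0,-210,-80]], grip=[76,76,76,76,76,76,76,76])

```text
clock: 27.32
tcp_pos: [0.5696, 0.0682, 0.2582]
ee_rot: [-180.0, 0.1, -178.0]
force: [0.2, 0.3, 0.1]
opening: 0.0759
grasp_force: 0.0
```

Request:
arm_command(rot=[[0,0,0],[0,0,0],[0,0,0],[0,0,0],[0,0,0],[0,0,0],[0,0,0],[0,0,0]], delta_pos=[[10,-38,0],[22,-77,0],[35,-116,0],[48,-155,0],[60,-194,0],[72,-232,0],[84,-268,0],[94,-300,0]], grip=[76,76,76,76,76,76,76,76])

```text
clock: 27.98
tcp_pos: [0.4852, -0.2349, 0.2576]
ee_rot: [-180.0, 0.0, -178.0]
force: [0.8, 0.2, 0.4]
opening: 0.0756
grasp_force: 0.0
```

Request:
arm_command(rot=[[0,0,0],[0,0,0],[0,0,0],[0,0,0],[0,0,0],[0,0,0],[0,0,0],[0,0,0]], delta_pos=[[10,-30,0],[20,-60,0],[30,-90,0],[40,-115,0],[50,-135,0],[55,-145,0],[58,-150,0],[58,-150,0]], grip=[76,76,76,76,76,76,76,76])

```text
clock: 28.65
tcp_pos: [0.4333, -0.3851, 0.2569]
ee_rot: [180.0, 0.0, -178.0]
force: [0.4, 0.0, 0.3]
opening: 0.0763
grasp_force: 0.0
```

```bash
python3 - <<'E'
from h import *
a=take("side"); b=take("top")
im,d,K,T=b
def px(x,y,z):
    c=np.linalg.inv(T)@[x/1000,y/1000,z,1]; p=K@c[:3]; return p[:2]/p[2]
for k,kind,z,x,y in(('sjar','white',.135,513.4,171.6),('scar','orange',.135,506.4,276.7),('ntin','yellow',.13,518,-39),('njar','white',.135,587,174),('ncar','orange',.135,559,278),('slim','steel',.137,516,68)):
    try: print(k,*top(im,K,T,px(x,y,z),9 if 'car' in k else 13,kind,z))
    except Exception as e: print(k,e)
A=cv2.resize(a[0][120:220,225:345],(480,400),interpolation=cv2.INTER_CUBIC); B=cv2.resize(im[140:220,150:214],(320,400),interpolation=cv2.INTER_CUBIC)
cv2.imwrite('pics/s10.png',np.hstack([A,B])[:,:,::-1])
print(px(506,277,.135),px(559,278,.135))
E
```

```text
sjar [519.  182.3] [97.6 95.4  2.6]
scar [508.2 277.5] [48.  62.3  1.7]
ntin [517.1 -38.6] [59.1 60.6 64.7]
njar [587.7 174.9] [57.3 56.6 64.6]
ncar [560.4 279.9] [46.6 60.9  3.3]
slim [515.8  65.9] [46.7 48.7 52.8]
[165.16743515 196.52962206] [165.78211532 182.44027964]
```

View pics/s10.png

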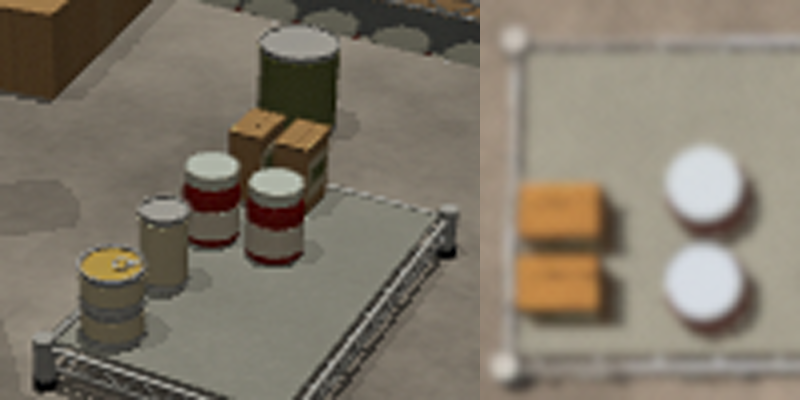

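The final view shows both pairs square, the flat tins stacked and the slim tin in line. Measured offsets are carton +52 mm, jar +74 mm, tin stack within 1 mm and slim tin within 3–4 mm. The standing jar's reading merged with its neighbour, so I checked that one by eye. Handing in.

```bash
python3 -c "
from station import arm
print(arm.finish_job())"
```

```text
the job is handed in; nothing more can be done
None
```

All four goods are on the shelf and the job is handed in at about 29 s of the 112 s; my last camera check put every placing within tolerance, but the hand-in returned no verdict.

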